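# Clamp a slide press crisscross in two passes

## Task

Take the blue-handled pressure plate out of its grey cradle, set it down on the open worktop, take it again by the ends of its handle (the press leaves no room at the sides), and lay it flat in the nest of the wooden slide press, then let go. Then tighten the four knobs clockwise, crosswise and evenly: first turn both red ones (they are diagonal) half-way, about 45 degrees each, then both black ones half-way, and only then the red pair fully home to the stop and last the black pair. Leave the plate lying in its nest and the things around the work undisturbed.

Things in the scene. Friction and masses are not known exactly. Their poses are not given: they have to be found in the camera images.
- press: fixed slide press, left or right of the cradle: wooden board 220 (x) x 124 (y) x 22 mm; origin under its centre. Aluminium cheeks flank the nest (40 long, inner faces y = +-21, flared at the top, 65 mm over the worktop); low lips end it (inner faces x = +-44, 20 wide, tops at 30 mm). Knob axes at x = +-80, y = +-40: red_1 (+,+), red_2 (-,-), black_1 (+,-), black_2 (-,+).
- nest (a point): centre of the nest's floor on the press, 22 mm above the worktop, axes as the press. The plate lies here with its long side along the press's x, either way round; the nest has about 2 mm of play at the ends and 3 mm at the sides, 88 x 42 mm.
- plate: loose pressure plate, 180 g: steel sole 84 (x) x 36 (y) x 10 mm with a blue handle block 64 (x) x 26 (y) x 34 mm on the middle, 44 mm high in all. Origin: centre of the underside, z up. It starts in the cradle, where only the handle's 26 mm sides (faces looking to +-y) are free to grasp; in the press only the ends (64 mm apart, along x) are.
- cradle: grey plastic cradle, fixed: block 108 (x) x 60 (y), floor 12 mm above the worktop, an upright wall at each x end (inner faces at x = +-45, 56 mm high) and low ribs (17 mm high) along the plate's sides. Origin: centre of the underside.
- dropper: loose amber dropper bottle, 33 mm across, 100 high, at the back; bystander. Origin: centre of its underside.
- specimen_jar: loose specimen jar, 56 mm across, 72 high, at the back; bystander. Origin: centre of its underside.
- petri: loose petri dish, 61 mm across, 15 high, at the back right; bystander. Origin: centre of its underside.
- knob_red_1 (a joint): thumb knob with a red bar, press corner (+x, +y), vertical axis. Clockwise from above tightens it and raises the value: 0 open (starts at 0 to 0.1), 0.785 rad half-way, 1.57 rad home at a hard stop. Stiff (0.05 N m friction), stays where left. The bar lies at (0.785 - value) rad, counter-clockwise from above, from the press's x axis: half-way it is parallel to the press's long side.
- red_1_top (a point): centre of the top of this red knob's bar, on its axis, 74 mm above the worktop; turns with the knob. Bar 42 long, 11 thick, 32 high (42 to 74 mm above the worktop); under it a flat steel claw, 34 to 40 mm above the worktop, reaching 47 mm from the axis.
- knob_red_2 (a joint): thumb knob with a red bar, press corner (-x, -y), vertical axis. Clockwise from above tightens it and raises the value: 0 open (starts at 0 to 0.1), 0.785 rad half-way, 1.57 rad home at a hard stop. Stiff (0.05 N m friction), stays where left. The bar lies at (0.785 - value) rad, counter-clockwise from above, from the press's x axis: half-way it is parallel to the press's long side.
- red_2_top (a point): centre of the top of this red knob's bar, on its axis, 74 mm above the worktop; turns with the knob. Bar 42 long, 11 thick, 32 high (42 to 74 mm above the worktop); under it a flat steel claw, 34 to 40 mm above the worktop, reaching 47 mm from the axis.
- knob_black_1 (a joint): thumb knob with a black bar, press corner (+x, -y), vertical axis. Clockwise from above tightens it and raises the value: 0 open (starts at 0 to 0.1), 0.785 rad half-way, 1.57 rad home at a hard stop. Stiff (0.05 N m friction), stays where left. The bar lies at (0.785 - value) rad, counter-clockwise from above, from the press's x axis: half-way it is parallel to the press's long side.
- black_1_top (a point): centre of the top of this black knob's bar, on its axis, 74 mm above the worktop; turns with the knob. Bar 42 long, 11 thick, 32 high (42 to 74 mm above the worktop); under it a flat steel claw, 34 to 40 mm above the worktop, reaching 47 mm from the axis.
- knob_black_2 (a joint): thumb knob with a black bar, press corner (-x, +y), vertical axis. Clockwise from above tightens it and raises the value: 0 open (starts at 0 to 0.1), 0.785 rad half-way, 1.57 rad home at a hard stop. Stiff (0.05 N m friction), stays where left. The bar lies at (0.785 - value) rad, counter-clockwise from above, from the press's x axis: half-way it is parallel to the press's long side.
- black_2_top (a point): centre of the top of this black knob's bar, on its axis, 74 mm above the worktop; turns with the knob. Bar 42 long, 11 thick, 32 high (42 to 74 mm above the worktop); under it a flat steel claw, 34 to 40 mm above the worktop, reaching 47 mm from the axis.
Not all that is in view belongs to the job. What is shaped like the plate but turquoise or yellow is not meant.

How it is judged (in metres and radians):
On the way, in this order (a step that is already met when the one before it is completed fails the run):
1. the plate is set down flat on the open worktop, off the cradle and the press, and let go (height (world z) of plate between -0.004 and 0.004 m and angle between plate's own z axis and vertical below 0.05 rad and linear speed of plate below 0.02 m/s and contact force between plate and the fingers below 0.1 N), for 0.1 s.
2. the plate lies flat in the press's nest and is let go, all knobs still open (horizontal distance between plate and nest below 0.005 m and z of plate in the frame of nest between -0.003 and 0.003 m and angle between the x axis of plate and the x axis of press, either way round below 0.08 rad and angle between plate's own z axis and vertical below 0.05 rad and contact force between plate and the fingers below 0.1 N and value of joint each of knob_red_1, knob_red_2, knob_black_1, knob_black_2 below 0.3 rad), for 0.1 s.
3. first pass: both red knobs half-way (0.52 to 1.05 rad), the black ones still open (value of joint knob_red_1 between 0.52 and 1.05 rad and value of joint knob_red_2 between 0.52 and 1.05 rad and value of joint each of knob_black_1, knob_black_2 below 0.3 rad), for 0.1 s.
4. first pass: both black knobs half-way too, the red ones still half-way (value of joint knob_red_1 between 0.52 and 1.05 rad and value of joint knob_red_2 between 0.52 and 1.05 rad and value of joint knob_black_1 between 0.52 and 1.05 rad and value of joint knob_black_2 between 0.52 and 1.05 rad), for 0.1 s.
5. second pass: both red knobs fully home, the black ones still half-way (value of joint each of knob_red_1, knob_red_2 above 1.45 rad and value of joint knob_black_1 between 0.52 and 1.05 rad and value of joint knob_black_2 between 0.52 and 1.05 rad), for 0.1 s.
At the end, for the whole second after the job is handed in: all four knobs are fully home (above 1.45 of 1.57 rad) and the plate, let go and at rest, lies flat in the nest: within 5 mm of its centre, 3 mm of its floor and 0.08 rad of the press's long direction (either way round) (value of joint each of knob_red_1, knob_red_2, knob_black_1, knob_black_2 above 1.45 rad and horizontal distance between plate and nest below 0.005 m and z of plate in the frame of nest between -0.003 and 0.003 m and angle between the x axis of plate and the x axis of press, either way round below 0.08 rad and angle between plate's own z axis and vertical below 0.05 rad and contact force between plate and the fingers below 0.1 N and linear speed of plate below 0.02 m/s); the robot touches nothing.
It fails at once if a knob was tightened beyond half-way (1.15 rad) while another was not yet half-way (0.5 rad) (value of joint any of knob_red_1, knob_red_2, knob_black_1, knob_black_2 above 1.15 rad and value of joint any of knob_red_1, knob_red_2, knob_black_1, knob_black_2 below 0.5 rad).
It fails at once if a bystander was moved by more than 20 mm (distance of any of dropper, specimen_jar, petri from where it was at the start of the episode above 0.02 m).
It also fails if it takes over 72 s, if anything falls off the work surface, if the arm or the gripper's body presses on something with over 40 N, if the wrist force passes 120 N, or if a joint passes its speed limit or range.

## Robot

A 6-joint arm with a two-finger parallel gripper is mounted at the origin on a cart in front of the work surface, level with it; the furniture and walls round the work are solid. World frame = base frame: x ahead of the robot, y to its left, z up, the work surface at z = 0. Lengths are in m, angles in degrees, forces in N, time in s.
With the tool pointing down it reaches from about 0.275 to 0.75 m from the base axis. Payload 10.2 kg.
Tool frame: the origin (TCP) lies at the very end of the fingers, on their centre line; the grasp point (between the pads) lies 19 mm behind it; z points along the fingers, y is the line along which they close (so a half turn about z gives the same grasp; the last joint's range is limited). The gripper opens to 85 mm and grips with 20 to 120 N. Pads are 22 mm wide; open, the fingers measure 114 mm over their backs; the gripper's body (76 mm by 85 mm) begins 54 mm behind the grasp point. The pads swing forward as they close: fully open they stand 13 mm farther back than shut.
Start: joints at [57.101, 17.928, 85.812, -0, 76.261, -12.8], TCP at [0.18, 0.493, 0.231] pointing down, gripper open.
Joint ranges: [-168.41, 168.41], [-55.51, 124.54], [10.69, 146.95], [-70.63, 250.63], [1, 178], [-165.06, 165.06]. Speed limits (degrees/s): [136.94, 136.94, 172.46, 180, 180, 180].

## Interface

Orientations are given as [roll, pitch, yaw] about the fixed x, y, z axes, in that order (R = Rz(yaw) Ry(pitch) Rx(roll)).
In Python, from station import r, grab_frame gives the robot as it stands.
- The arm moves only by the tool carry_out, never from a script. Its argument "increments" is a list of rows, each a list of 7 numbers: the shift along the tool's x, y, z in mm, then the turn, a rotation vector about the tool's x, y, z in rad, then the finger opening in mm, from 0 to 85.4. In form: [[dx, dy, dz, wx, wy, wz, gripper], ...]. A call has 1 to 20 rows; each row shifts and turns the commanded pose from where the row before left it, along the tool's axes as they then stand; what a row does not reach is not made up. A row lasts 1/8 s, in which the tool goes at most 62.5 mm and 10.7 degrees, less where a joint would pass 70% of its speed; a pose out of reach is approached as far as the arm can. A call is refused whole if a number of a shift passes 62.5 or a number of a turn 0.188, either way. A call with a gripper value outside its range is refused whole. The fingers move at their own pace and stop on an object; "force" is the grip in N (left out, the last holds). Time passes only in rows, so rows that do not move let the fingers close. It gives the time, the measured TCP pose, the force, the opening and the grip force at its end, in the units of the state.
- r.get_state(): the state, without advancing time (a new reading comes with each control period).
- grab_frame(name): name is "scene" or "side" or "wrist"; returns a dict with "pixels" (420x560x3 uint8, red, green, blue), "depth" (420x560 float32, m along the optical axis (not along the pixel's ray), 0 where there is no reading), "fx", "fy", "cx", "cy" (pixels), "R" (3x3) and "t" (3): a world point X has camera coordinates R X + t. Camera axes: x right, y down, z forward; pixel columns grow to the right and rows downward; lengths in m; the calibration is good to about 2 mm. A picture is of the moment at which its call begins.
- r.hand_in(): hands the job in; it is judged then, once.
The state is a dict: "time_s": time; "q": joint angles; "dq": joint speeds; "joint_efforts": joint torques, N m; "eef_pos": TCP position; "orientation": TCP orientation; "force": force on the tool from outside, world axes, zero at the start; "moment": the same for the moment, N m; "gripper_width": finger opening in m; "gripper_force": force on a finger pad.
Only numpy, scipy, OpenCV 4.12 (cv2) and the standard library are available. Lean on these libraries where they do the work, as an engineer would, in place of code of your own. Each camera call takes 0.05 s, during which the arm holds its last target. There are 200 camera calls.

## Working session

There is one attempt and no reset: what is moved stays moved. The work goes in short steps, Python scripts to look and compute and a tool call to move; the robot and the scene stay as the last step left them, time stands still between calls to the robot, and variables do not carry over. Pictures are saved under pics/ and viewed, at most 10 in all, crops included, and the job is handed in when it is done.

Besides the shell and the picture viewer there is one more tool, called after ">>>" as name(argument=value, ...) on one line, values as JSON. carry_out: Moves the arm, as the interface text tells. Its arguments: {"type":"object","properties":{"increments":{"type":"array"},"force":{"type":"number"}},"required":["increments"]}

```bash
mkdir -p pics; ls; cat > h.py <<'E'
import numpy as np, cv2
from station import r, grab_frame
def world(f,u,v,z=None):
    d=np.array([(u-f['cx'])/f['fx'],(v-f['cy'])/f['fy'],1.0]);R=np.array(f['R']);t=np.array(f['t'])
    c=-R.T@t; w=R.T@d
    if z is None: return c+w*f['depth'][int(v),int(u)]
    return c+w*(z-c[2])/w[2]
def cloud(f):
    v,u=np.mgrid[0:420,0:560]; d=f['depth']
    P=np.stack([(u-f['cx'])/f['fx']*d,(v-f['cy'])/f['fy']*d,d],-1)
    return (P-np.array(f['t']))@np.array(f['R'])
def save(f,n): cv2.imwrite('pics/'+n,f['pixels'][...,::-1])
E
python3 - <<'E'
from h import *
import pickle
F={n:grab_frame(n) for n in('scene','side')}
pickle.dump(F,open('f0.pkl','wb'))
for n in F: save(F[n],n+'0.png'); print(n,-np.array(F[n]['R']).T@F[n]['t'])
print(r.get_state())
E
```

```text
pics
scene [-0.2291514  -0.5154648   0.78241069]
side [ 0.03432975 -0.87416468  0.83903074]
{'time_s': 0.1, 'q': array([ 5.71010927e+01,  1.79549911e+01,  8.58469569e+01, -7.99826835e-04,
        7.62596356e+01, -1.28011126e+01]), 'dq': array([-0.00315624, -0.09436276, -0.13350127, -0.05509256, -0.06174776,
       -0.07279891]), 'joint_efforts': array([ 4.42374105e-03, -4.12904978e+01, -2.60140693e+01, -4.64138884e-05,
        3.06450784e-03, -1.77402745e-05]), 'eef_pos': array([0.18031186, 0.49284298, 0.23082117]), 'orientation': array([-1.79939775e+02, -1.28874844e-02,  1.59902389e+02]), 'force': array([ 0.17332498,  0.63484426, -0.62657331]), 'moment': array([-0.01547609, -0.02737767,  0.04490114]), 'gripper_force': 0.0, 'gripper_width': 0.08555825729685289}
```

View pics/scene0.png

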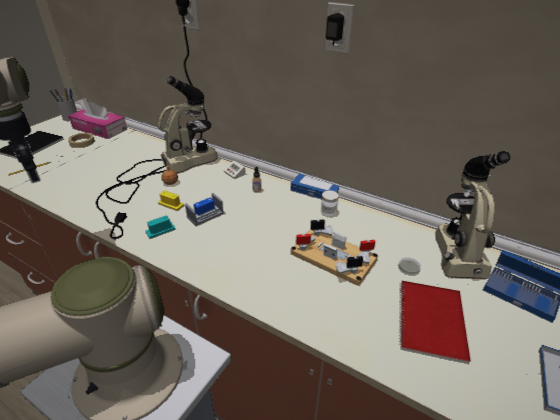

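View pics/side0.png

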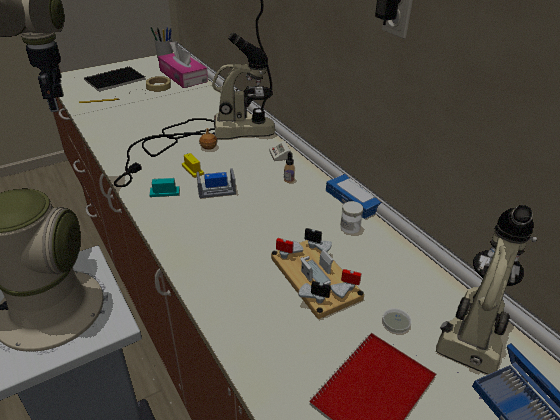

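Scene picture: three plate-shaped things, turquoise (160,226), yellow (171,200) and blue in a grey cradle (205,207). The blue one fits, since it is blue-handled and sits in the cradle. The press is at (335,255), with red knobs at (303,239) and (368,245) and black ones at (318,225) and (355,262). I'll confirm the blue one in a crop and measure.

```bash
python3 - <<'E'
from h import *
import pickle
F=pickle.load(open('f0.pkl','rb'))
a=F['scene']['pixels'][180:285,140:390]; b=F['side']['pixels'][140:320,140:370]
cv2.imwrite('pics/crop.png',cv2.resize(np.vstack([cv2.resize(a,(250,105)),np.hstack([b[:180],np.zeros((180,20,3),np.uint8)])]),None,fx=2.1,fy=2.1,interpolation=2)[...,::-1])
for n in F:
    f=F[n];P=cloud(f);hsv=cv2.cvtColor(f['pixels'],cv2.COLOR_RGB2HSV);H,S,V=hsv[...,0].astype(int),hsv[...,1],hsv[...,2]
    roi=np.zeros((420,560),bool)
    def comps(m,lab,zmin,zmax,reg):
        m=m&(P[...,2]>zmin)&(P[...,2]<zmax)&(f['depth']>0)
        k=np.zeros_like(m);k[reg]=1;m=m&k
        N,L,st,c=cv2.connectedComponentsWithStats(m.astype(np.uint8))
        for i in range(1,N):
            if st[i,4]<15: continue
            p=P[L==i]; rect=cv2.minAreaRect((p[:,:2]*1000).astype(np.float32))
            print(n,lab,np.round(c[i]),st[i,4],'rect',np.round(rect[0],1),np.round(rect[1],1),round(rect[2],1),'z',np.round(np.percentile(p[:,2],[2,98])*1000))
    press=np.s_[210:320,260:390]; cr=np.s_[150:250,140:260]
    comps((H>100)&(H<130)&(S>120),'blue',.046,.07,cr)
    comps((S<60)|(V<255),'cradle',.048,.09,cr)
    comps(((H<8)|(H>172))&(S>150),'redtop',.068,.08,press)
    comps((V<60),'blacktop',.068,.08,press)
    comps((H>8)&(H<25)&(S>80),'wood',.015,.028,press)
    comps((V<255)&(S<60)&(V>80),'cheek',.058,.07,press)
E
```

```text
scene blue [203. 204.] 131 rect [508.2 218.7] [29.1 60.7] 69.7 z [46. 60.]
scene cradle [175. 155.] 254 rect [687.9 513.6] [ 86.4 113.3] 34.8 z [49. 84.]
scene cradle [201. 150.] 16 rect [781.5 463.8] [12.9 38.8] 40.9 z [48. 54.]
scene cradle [252. 152.] 75 rect [868.7 291.8] [92.9  9.3] 89.8 z [49. 73.]
scene cradle [168. 170.] 40 rect [595.9 458.2] [17.9 26.4] 64.6 z [48. 71.]
scene cradle [256. 176.] 76 rect [718.8 160.3] [18.9 25.2] 34.4 z [49. 88.]
scene cradle [216. 198.] 43 rect [556.3 205.7] [60.7  7.8] 70.7 z [48. 59.]
scene cradle [203. 203.] 128 rect [507.4 219.6] [29.  63.5] 67.7 z [49. 60.]
scene cradle [190. 209.] 40 rect [462.  237.3] [58.   7.2] 72.0 z [48. 59.]
scene redtop [303. 236.] 48 rect [ 517.3 -140.7] [10.1 37.6] 35.7 z [68. 76.]
scene redtop [367. 242.] 48 rect [ 587.6 -302.6] [11.4 38.2] 41.2 z [68. 77.]
scene blacktop [317. 222.] 39 rect [ 596.1 -144.5] [10.2 39.5] 37.0 z [68. 76.]
scene blacktop [354. 259.] 55 rect [ 508.8 -299.1] [13.5 37.7] 37.2 z [69. 76.]
scene wood [318. 252.] 781 rect [ 551.6 -189.4] [155.3 122.1] 88.1 z [16. 26.]
scene wood [350. 2
[... 509 characters left out ...]
. 60.]
side cradle [215. 176.] 157 rect [510.8 219.7] [34.4 63.8] 68.3 z [49. 60.]
side redtop [284. 242.] 68 rect [ 516.3 -142.3] [12. 41.] 33.4 z [69. 77.]
side redtop [351. 273.] 80 rect [ 587.6 -305.6] [12.8 40. ] 32.9 z [68. 78.]
side blacktop [313. 232.] 70 rect [ 595.8 -146.5] [11.2 43.1] 33.6 z [69. 78.]
side blacktop [321. 286.] 94 rect [ 509.4 -301.2] [13.8 40.8] 36.2 z [69. 77.]
side wood [305. 266.] 1206 rect [ 554.2 -195.3] [166.2 124.9] 86.9 z [18. 26.]
side wood [334. 301.] 649 rect [ 547.9 -305.8] [ 61.6 124.3] 84.6 z [16. 26.]
side cheek [327. 256.] 77 rect [ 580.6 -223.9] [39.7 12.2] 89.4 z [58. 68.]
side cheek [305. 263.] 51 rect [ 523.4 -221.3] [10.3 42.3] 2.6 z [61. 69.]
```

View pics/crop.png

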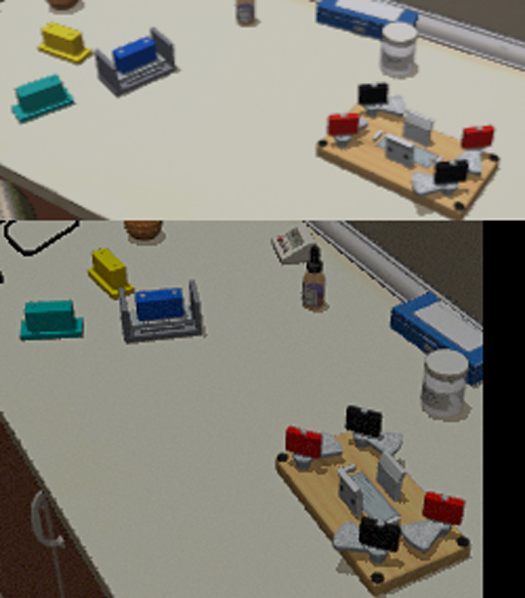

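The crop confirms that the blue handle sits in the grey cradle. It is at about (508,219) mm, with its x axis near -20°. The press centre is about (552,-222), with its long axis at about -93°. I'll move above the cradle.

>>> carry_out(increments=[[-40,-14.5,0,0,0,0,60],[-40,-14.5,0,0,0,0,60],[-40,-14.5,0,0,0,0,60],[-40,-14.5,0,0,0,0,60],[-40,-14.5,0,0,0,0,60],[-40,-14.5,0,0,0,0,60],[-40,-14.5,0,0,0,0,60],[-40,-14.5,0,0,0,0,60],[-40,-14.5,0,0,0,0,60],[-43,-14.5,0,0,0,0,60],[0,0,0,0,0,0,60],[0,0,0,0,0,0,60]])

```text
time_s: 1.6
eef_pos: [0.5086, 0.2187, 0.231]
orientation: [-180.0, -0.1, 159.9]
force: [-0.3, -0.7, 0.6]
gripper_width: 0.0602
gripper_force: 0.0
```

```bash
cat >> h.py <<'E'
def delta(x,y,z=None,s=None):
    from scipy.spatial.transform import Rotation as Ro
    s=s or r.get_state();R=Ro.from_euler('xyz',s['orientation'],degrees=True).as_matrix();p=s['eef_pos']*1000
    d=np.array([x,y,p[2] if z is None else z])-p
    return np.round(R.T@d,1)
def comp(f,P,m,lab,zmin,zmax,A=40):
    m=m&(P[...,2]>zmin)&(P[...,2]<zmax)&(f['depth']>0)
    N,L,st,c=cv2.connectedComponentsWithStats(m.astype(np.uint8))
    for i in range(1,N):
        if st[i,4]<A: continue
        p=P[L==i]; q=cv2.minAreaRect((p[:,:2]*1000).astype(np.float32))
        print(lab,np.round(c[i]),st[i,4],'rect',np.round(q[0],1),np.round(q[1],1),round(q[2],1),'z',np.round(np.percentile(p[:,2],[2,98])*1000))
def masks(f):
    h=cv2.cvtColor(f['pixels'],cv2.COLOR_RGB2HSV);H,S,V=[h[...,i].astype(int) for i in range(3)]
    return H,S,V
E
python3 - <<'E'
from h import *
f=grab_frame('wrist');save(f,'w1.png');P=cloud(f);H,S,V=masks(f)
comp(f,P,(H>100)&(H<130)&(S>120),'blue',.050,.062)
comp(f,P,(S<80)&(V<250),'wall',.050,.062)
s=r.get_state();print(s['time_s'],s['eef_pos'],s['orientation'],s['q'],s['gripper_width'],'cam',-np.array(f['R']).T@f['t'])
E
```

```text
blue [282. 188.] 1145 rect [512.8 221. ] [24.6 63.6] 70.6 z [53. 57.]
wall [281. 145.] 396 rect [467.  237.4] [58.6  8.1] 70.9 z [52. 57.]
wall [549. 245.] 1006 rect [693.5 497.2] [24.1 85.7] 74.3 z [50. 61.]
wall [283. 228.] 345 rect [558.4 204.7] [58.7  7.6] 69.8 z [51. 57.]
wall [  5. 339.] 96 rect [ 580.1 -207.2] [16.5  8.6] 41.4 z [50. 62.]
wall [532. 362.] 483 rect [871.4 467.1] [80.1  5.6] 89.4 z [50. 62.]
wall [403. 396.] 325 rect [871.3 280.1] [ 4.9 59.7] 1.0 z [50. 62.]
wall [139. 400.] 114 rect [750.1 -92.8] [ 7.9 34.6] 76.9 z [50. 62.]
1.65 [0.50838278 0.21897082 0.23115592] [-1.79993652e+02 -3.48012746e-02  1.59945502e+02] [ 1.11681300e+01  2.15654667e+01  8.07701113e+01  1.29077037e-02
  7.76974734e+01 -5.87801274e+01] 0.06009712690603559 cam [0.43043738 0.24822365 0.37321873]
```

View pics/w1.png

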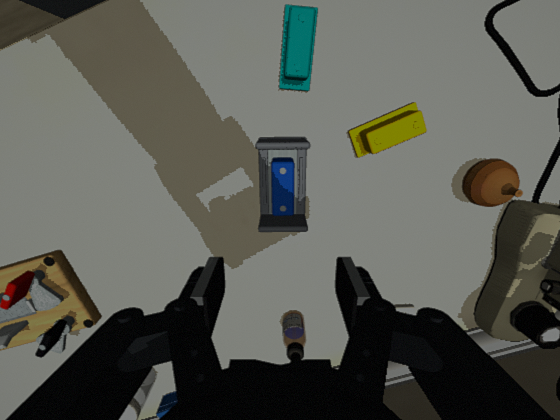

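Wrist view: the blue handle is at (282,188), centred between the cradle walls at rows 145 and 228, and it lines up with the fingers. I'll descend and grip.

```bash
python3 -c "
from h import *
print(delta(511.5,220.5,28))"
```

```text
[ -2.5   2.5 203.2]
```

>>> carry_out(increments=[[-2.5,2.5,40,0,0,0,50],[0,0,40,0,0,0,50],[0,0,40,0,0,0,50],[0,0,40,0,0,0,50],[0,0,23,0,0,0,50],[0,0,10,0,0,0,50],[0,0,10,0,0,0,50],[0,0,0,0,0,0,50],[0,0,0,0,0,0,20],[0,0,0,0,0,0,20],[0,0,0,0,0,0,20],[0,0,0,0,0,0,20],[0,0,-5,0,0,0,20],[0,0,-10,0,0,0,20],[0,0,-20,0,0,0,20],[0,0,-35,0,0,0,20]], force=50)

```text
time_s: 3.65
eef_pos: [0.5116, 0.2197, 0.0986]
orientation: [-179.9, -0.1, 159.9]
force: [0.3, 0.7, -1.2]
gripper_width: 0.0255
gripper_force: 49.7
```

>>> carry_out(increments=[[-21.5,-45.3,0,0,0,0,20],[-21.5,-45.3,0,0,0,0,20],[-21.5,-45.3,0,0,0,0,20],[-21.5,-45.3,0,0,0,0,20],[0,0,0,0,0,0.182,20],[0,0,0,0,0,0.182,20],[0,0,0,0,0,0.182,20],[0,0,10,0,0,0.182,20],[0,0,15,0,0,0.182,20],[0,0,15,0,0,0.182,20],[0,0,15,0,0,0.182,20],[0,0,15,0,0,0,20],[0,0,5,0,0,0,20],[0,0,0,0,0,0,20],[0,0,0,0,0,0,20]])

```text
time_s: 5.52
eef_pos: [0.5311, 0.0201, 0.0238]
orientation: [179.9, 0.0, 87.0]
force: [0.4, 0.2, -1.8]
gripper_width: 0.0251
gripper_force: 49.8
```

```bash
python3 - <<'E'
from h import *
f=grab_frame('side');P=cloud(f);H,S,V=masks(f)
comp(f,P,(H>100)&(H<130)&(S>120),'blue',.02,.075)
s=r.get_state();print(s['time_s'],s['eef_pos'],s['orientation'],s['force'])
E
```

```text
blue [351. 194.] 482 rect [827.1 -22.6] [ 76.1 168.4] 2.1 z [21. 38.]
blue [258. 217.] 209 rect [525.3  15.3] [63.1 30.8] 87.8 z [22. 68.]
blue [536. 383.] 507 rect [ 724.1 -680.1] [116.2  30.7] 89.2 z [27. 67.]
5.575 [0.5310711  0.02010767 0.02382713] [1.79944282e+02 7.61284573e-03 8.69542851e+01] [-0.48439121  0.63556565 -1.53566701]
```

Lower until contact, then release, retreat and turn.

>>> carry_out(increments=[[0,0,5,0,0,0,20],[0,0,2,0,0,0,20],[0,0,1,0,0,0,20],[0,0,0,0,0,0,20]])

```text
time_s: 6.08
eef_pos: [0.5308, 0.0202, 0.0171]
orientation: [180.0, 0.0, 86.9]
force: [-10.2, 0.1, 21.6]
gripper_width: 0.0254
gripper_force: 53.0
```

>>> carry_out(increments=[[0,0,-0.6,0,0,0,50],[0,0,0,0,0,0,50],[0,0,0,0,0,0,50],[0,0,-30,0,0,0,50],[0,0,-40,0,0,0,70],[0,0,-40,0,0,-0.1745,85],[0,0,-40,0,0,-0.1745,85],[0,0,0,0,0,-0.1745,85],[0,0,0,0,0,-0.1745,85],[0,0,0,0,0,-0.1745,85],[0,0,0,0,0,-0.1745,85],[0,0,0,0,0,-0.1745,85],[0,0,0,0,0,-0.1745,85],[0,0,0,0,0,-0.1745,85],[0,0,0,0,0,0,85],[0,0,0,0,0,0,85]])

```text
time_s: 8.07
eef_pos: [0.5307, 0.0201, 0.1658]
orientation: [180.0, -0.0, 176.7]
force: [0.1, -0.6, 0.4]
gripper_width: 0.0847
gripper_force: 0.0
```

```bash
python3 - <<'E'
from h import *
for n in ('wrist','side','scene'):
    f=grab_frame(n);P=cloud(f);H,S,V=masks(f);print(n)
    reg=(abs(P[...,0]-.53)<.08)&(abs(P[...,1]-.02)<.1)
    comp(f,P,reg&(H>100)&(H<130)&(S>120),'blue',.037,.052,30)
    comp(f,P,reg,'all',.006,.07)
    save(f,n+'2.png')
print(r.get_state()['eef_pos'],r.get_state()['time_s'],r.get_state()['orientation'])
E
```

```text
wrist
blue [279. 199.] 1645 rect [530.5  20.8] [62.8 25.6] 86.8 z [38. 45.]
all [279. 193.] 2961 rect [530.6  20.6] [83.8 35.9] 86.8 z [ 8. 45.]
side
blue [255. 215.] 165 rect [527.3  17. ] [65.5 24.5] 88.5 z [38. 48.]
all [255. 221.] 434 rect [531.1  27.4] [111.3  47.7] 77.1 z [ 7. 47.]
scene
blue [258. 224.] 126 rect [527.6  19.3] [28.2 63.2] 0.0 z [38. 48.]
all [259. 229.] 366 rect [526.7  20.8] [37.7 84.6] 2.0 z [ 7. 47.]
[0.53075332 0.0201404  0.16586923] 8.225 [-1.79999225e+02 -3.53204118e-03  1.76794660e+02]
```

View pics/wrist2.png

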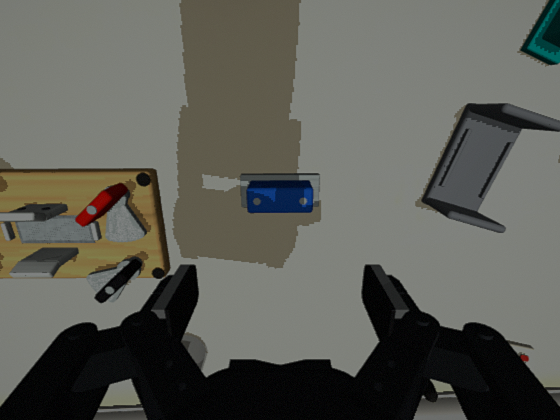

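Wrist view: the plate lies flat at (279,195), square to the fingers, and matches the known placement to within 1 mm, so I'll trust the wrist camera for the press too. Next I'll regrip it by the ends.

>>> carry_out(increments=[[0,0.6,40,0,0,0,85],[0,0,40,0,0,0,85],[0,0,40,0,0,0,85],[0,0,20,0,0,0,85],[0,0,12,0,0,0,78],[0,0,2,0,0,0,78],[0,0,2,0,0,0,78],[0,0,0,0,0,0,78]])

```text
time_s: 9.22
eef_pos: [0.5311, 0.0207, 0.0105]
orientation: [-180.0, 0.1, 176.9]
force: [-0.1, -0.3, -0.1]
gripper_width: 0.0778
gripper_force: 0.0
```

>>> carry_out(increments=[[0,0,1.5,0,0,0,78],[0,0,0,0,0,0,58],[0,0,0,0,0,0,58],[0,0,0,0,0,0,58],[0,0,0,0,0,0,58],[0,0,-10,0,0,0,58],[0,0,-30,0,0,0,58],[0,0,-40,0,0,0,58],[0,0,-40,0,0,0,58],[0,0,-40,0,0,0,58],[-20,-40,0,0,0,0,58],[-20,-40,0,0,0,0,58],[-20,-40,0,0,0,0,58],[-20,-40,0,0,0,0,58],[-20,-40,0,0,0,0,58],[-7,-37.5,0,0,0,0,58],[0,0,0,0,0,0,58],[0,0,0,0,0,0,58]], force=50)

```text
time_s: 11.48
eef_pos: [0.6245, -0.2215, 0.1683]
orientation: [180.0, -0.0, 176.9]
force: [0.3, 0.1, -1.8]
gripper_width: 0.0633
gripper_force: 55.6
```

```bash
python3 - <<'E'
from h import *
f=grab_frame('wrist');P=cloud(f);H,S,V=masks(f);save(f,'w3.png')
c=np.array([.5525,-.2225]);reg=np.hypot(P[...,0]-c[0],P[...,1]-c[1])<.13
comp(f,P,reg&((H<8)|(H>172))&(S>150),'red',.070,.078)
comp(f,P,reg&(V<60),'black',.070,.078)
comp(f,P,reg&(H>8)&(H<25)&(S>80),'wood',.018,.026,200)
comp(f,P,reg&(S<70)&(V>70),'cheek',.060,.068,20)
comp(f,P,(H>100)&(H<130)&(S>120),'held',.1,.3)
s=r.get_state();print(s['time_s'],s['eef_pos'],s['orientation'],s['gripper_width'],s['force'])
E
```

```text
red [379.  72.] 719 rect [ 520.2 -140.3] [10.7 41.1] 37.8 z [71. 75.]
red [180. 176.] 503 rect [ 591. -303.] [10.3 40.9] 39.7 z [71. 75.]
black [168.  72.] 730 rect [ 511.2 -298.7] [11.1 40.8] 37.7 z [71. 75.]
black [369. 176.] 531 rect [ 599.6 -144.3] [11.1 40.8] 38.3 z [70. 75.]
wood [278. 117.] 14589 rect [ 555.7 -221.4] [217.9 123.4] 87.1 z [20. 23.]
wood [387.  91.] 316 rect [ 533.  -117.7] [13.4 38. ] 87.0 z [19. 23.]
cheek [274.  87.] 494 rect [ 525.8 -220.2] [38.7  6.8] 86.9 z [62. 66.]
cheek [274. 162.] 519 rect [ 584.5 -223.2] [39.3  9.4] 86.9 z [60. 66.]
held [280. 289.] 10315 rect [ 623.7 -220.4] [64.6 26.5] 87.5 z [175. 204.]
11.525 [ 0.62464704 -0.22115558  0.16855778] [ 1.79977943e+02 -1.55611493e-02  1.76937712e+02] 0.0634159446642657 [ 0.05380183  0.24149983 -1.48508645]
```

View pics/w3.png

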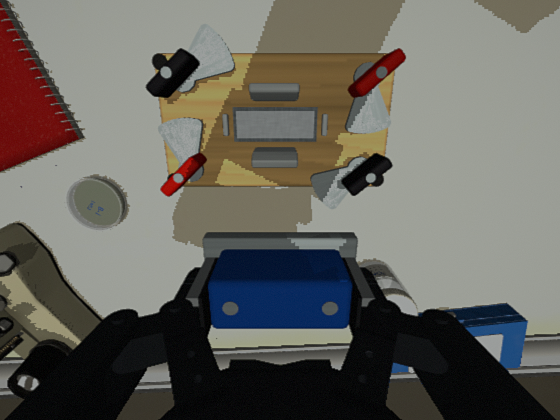

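Wrist view: the press is fully visible, with the nest at (275,124) and reds at (379,72) and (180,176). The centre is (555.5,-221.6) with yaw 87°. The claws stay clear of the finger positions. I'll move over the nest and descend.

>>> carry_out(increments=[[34.2,-2,0,0,0,0,58],[34.2,-2.1,0,0,0,0,58],[0,0,20,0,0,0,58],[0,0,30,0,0,0,58],[0,0,10,0,0,0,58],[0,0,0,0,0,0,58],[0,0,0,0,0,0,58]])

```text
time_s: 12.4
eef_pos: [0.5568, -0.2227, 0.1096]
orientation: [-179.9, 0.1, 176.9]
force: [0.3, 0.6, -1.1]
gripper_width: 0.0633
gripper_force: 55.6
```

```bash
python3 -c "
from h import *
print(delta(556.1,-221.6,31),r.get_state()['eef_pos'])"
```

```text
[ 0.9  1.1 78.6] [ 0.55678442 -0.22265695  0.10961917]
```

>>> carry_out(increments=[[0.7,1.0,20,0,0,0,58],[0,0,20,0,0,0,58],[0,0,15,0,0,0,58],[0,0,10,0,0,0,58],[0,0,4,0,0,0,58],[0,0,0,0,0,0,58]])

```text
time_s: 13.15
eef_pos: [0.5557, -0.2217, 0.0396]
orientation: [-180.0, 0.0, 176.9]
force: [0.1, -0.4, -0.2]
gripper_width: 0.0631
gripper_force: 55.6
```

>>> carry_out(increments=[[0,0,3,0,0,0,58],[0,0,3,0,0,0,58],[0,0,2,0,0,0,58],[0,0,0,0,0,0,58]])

```text
time_s: 13.65
eef_pos: [0.5555, -0.2215, 0.0313]
orientation: [180.0, -0.0, 176.9]
force: [0.1, 0.2, -1.4]
gripper_width: 0.0635
gripper_force: 55.6
```

>>> carry_out(increments=[[0,0,0.7,0,0,0,58],[0,0,0,0,0,0,76],[0,0,0,0,0,0,76],[0,0,0,0,0,0,76],[0,0,-20,0,0,0,76],[0,0,-40,0,0,0,60],[-35,0,-40,0,0,0,40],[-35,0,-30,0,0,0,40],[0,0,0,0,0,0,40],[0,0,0,0,0,0,40]])

```text
time_s: 14.9
eef_pos: [0.6246, -0.2251, 0.1594]
orientation: [179.9, -0.1, 176.9]
force: [-0.6, 0.2, 0.2]
gripper_width: 0.0401
gripper_force: 0.0
```

```bash
python3 - <<'E'
from h import *
f=grab_frame('wrist');P=cloud(f);H,S,V=masks(f);save(f,'w4.png')
c=np.array([.5555,-.2216]);reg=np.hypot(P[...,0]-c[0],P[...,1]-c[1])<.13
comp(f,P,reg&((H<8)|(H>172))&(S>150),'red',.070,.078)
comp(f,P,reg&(V<60),'black',.070,.078)
comp(f,P,reg&(H>8)&(H<25)&(S>80),'wood',.018,.026,200)
comp(f,P,reg&(S<70)&(V>70),'cheek',.060,.068,20)
comp(f,P,(H>100)&(H<130)&(S>120),'blue',.06,.07)
s=r.get_state();print(s['time_s'],s['eef_pos'],s['orientation'],s['gripper_width'],s['force'])
E
```

```text
red [388.  70.] 780 rect [ 520.1 -140.3] [10.6 41.1] 37.9 z [71. 75.]
red [181. 178.] 546 rect [ 590.8 -303.2] [10.6 40.9] 39.8 z [71. 75.]
black [169.  70.] 795 rect [ 511.5 -298.8] [11.  41.2] 39.1 z [70. 75.]
black [377. 178.] 571 rect [ 599.4 -144.4] [11.  41.2] 37.6 z [70. 75.]
wood [281. 117.] 14929 rect [ 555.7 -221.5] [218.3 123.3] 86.9 z [20. 23.]
wood [394.  90.] 299 rect [ 532.6 -117.9] [13.3 35.1] 86.4 z [20. 23.]
cheek [278.  86.] 510 rect [ 525.8 -220.1] [39.6  6.6] 86.9 z [62. 66.]
cheek [251. 128.] 61 rect [ 554.9 -242.9] [6.1 6.4] 22.3 z [65. 67.]
cheek [307. 128.] 57 rect [ 557.1 -198.9] [5.7 5.9] 43.2 z [65. 68.]
cheek [278. 163.] 506 rect [ 584. -223.] [39.  9.] 87.0 z [60. 66.]
blue [279. 127.] 2543 rect [ 556.2 -220.6] [63.2 25.5] 86.9 z [63. 67.]
14.95 [ 0.62441552 -0.22508011  0.15932188] [ 1.79930531e+02 -1.47507950e-01  1.76877156e+02] 0.03974506509947634 [ 0.67339215  0.06148772 -1.34766937]
```

View pics/w4.png

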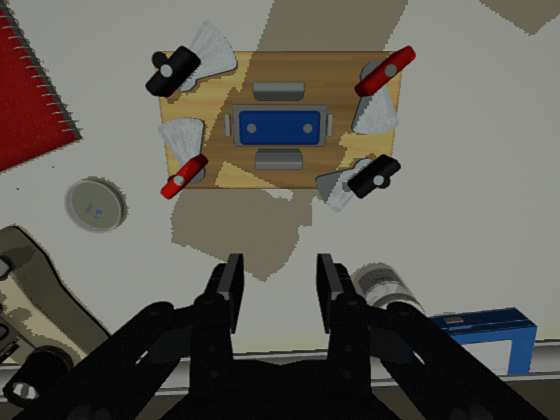

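The plate is seated flat: top at z≈66, 1 mm from the centre, aligned. Both reds and blacks read about 2–4° open. I'll go to the red knob nearest the robot (520,-140).

>>> carry_out(increments=[[0,0,0,0,0,0.1672,36],[0,0,0,0,0,0.1672,36],[0,0,0,0,0,0.1672,36],[0,0,0,0,0,0.1672,36],[0,0,0,0,0,0.1672,36],[44,-9.2,0,0,0,0,36],[44,-9.2,0,0,0,0,36],[43.8,-9.2,0,0,0,0,36],[0,0,35,0,0,0,36],[0,0,25,0,0,0,36],[0,0,0,0,0,0,36],[0,0,0,0,0,0,36]])

```text
time_s: 16.45
eef_pos: [0.5211, -0.1405, 0.1014]
orientation: [180.0, 0.0, 129.0]
force: [0.4, -0.1, -0.4]
gripper_width: 0.0362
gripper_force: 0.0
```

```bash
python3 -c "
from h import *
s=r.get_state();print(delta(520,-140.1,47),s['eef_pos'],s['orientation'],s['q'])"
```

```text
[ 1.  -0.6 54.4] [ 0.52110582 -0.14050983  0.10139299] [1.79987894e+02 3.37139354e-02 1.28970872e+02] [-2.75329847e+01  2.75507648e+01  9.26632542e+01 -2.70764029e-03
  5.97502359e+01 -6.65024973e+01]
```

>>> carry_out(increments=[[1,-0.6,20,0,0,0,36],[0,0,20,0,0,0,36],[0,0,14,0,0,0,36],[0,0,0,0,0,0,36],[0,0,0,0,0,0,5],[0,0,0,0,0,0,5],[0,0,0,0,0,0,5],[0,0,0,0,0,0,5]], force=60)

```text
time_s: 17.45
eef_pos: [0.5202, -0.1405, 0.0477]
orientation: [-180.0, 0.1, 129.0]
force: [-5.0, -2.4, 6.6]
gripper_width: 0.0103
gripper_force: 59.6
```

>>> carry_out(increments=[[0,0,0,0,0,0.105,5],[0,0,0,0,0,0.105,5],[0,0,0,0,0,0.105,5],[0,0,0,0,0,0.105,5],[0,0,0,0,0,0.105,5],[0,0,0,0,0,0.105,5],[0,0,0,0,0,0.105,5],[0,0,0,0,0,0,5],[0,0,0,0,0,0,36],[0,0,0,0,0,0,36],[0,0,0,0,0,0,36],[0,0,-25,0,0,0,36],[0,0,-40,0,0,0,36],[0,0,0,0,0,-0.147,36],[0,0,0,0,0,-0.147,36],[0,0,0,0,0,-0.147,36],[0,0,0,0,0,-0.147,36],[0,0,0,0,0,-0.147,36],[0,0,0,0,0,0,36]])

```text
time_s: 19.82
eef_pos: [0.52, -0.1398, 0.1117]
orientation: [180.0, -0.0, 128.9]
force: [0.7, 0.6, -0.3]
gripper_width: 0.0359
gripper_force: 0.0
```

```bash
cat > m.py <<'E'
from h import *
import sys
f=grab_frame('side');P=cloud(f);H,S,V=masks(f)
c=np.array([.5525,-.2240]);reg=np.hypot(P[...,0]-c[0],P[...,1]-c[1])<.13
comp(f,P,reg&((H<8)|(H>172))&(S>150),'red',.068,.078,15)
comp(f,P,reg&(V<60),'black',.068,.078,15)
comp(f,P,reg&(H>100)&(H<130)&(S>120),'blue',.06,.072,15)
s=r.get_state();print(s['time_s'],s['eef_pos'],s['orientation'],s['force'],s['moment'])
for k,t in dict(R1=(591,-303.4),R2=(520,-140.1),B1=(511.4,-299),B2=(599.6,-144.2)).items(): print(k,delta(*t,47))
E
python3 m.py
```

```text
red [284. 242.] 60 rect [ 516.6 -142.3] [41.9  9.8] 85.5 z [68. 77.]
red [351. 273.] 82 rect [ 587.8 -305.7] [13.3 40.4] 42.1 z [68. 77.]
black [313. 232.] 59 rect [ 596.2 -146.9] [13.4 40.5] 27.4 z [69. 77.]
black [321. 286.] 91 rect [ 508.8 -301.6] [13.6 41.3] 39.0 z [68. 76.]
blue [316. 260.] 238 rect [ 552.7 -222.5] [64.8 26. ] 86.9 z [60. 70.]
19.875 [ 0.52001528 -0.13982291  0.11166135] [ 1.79997759e+02 -2.73871879e-03  1.28820601e+02] [ 0.72595713 -0.26433372  1.00373628] [-0.01120613  0.01906569  0.01112071]
R1 [-171.9  -47.2   64.7]
R2 [-0.2 -0.2 64.7]
B1 [-118.6 -106.5   64.7]
B2 [-53.3  59.3  64.7]
```

Red 2 is half-way (bar parallel to the press). Next is red 1.

>>> carry_out(increments=[[-43,-11.8,0,0,0,0,36],[-43,-11.8,0,0,0,0,36],[-43,-11.8,0,0,0,0,36],[-42.9,-11.8,0,0,0,0,36],[0,0,15,0,0,0,36],[0,0,20,0,0,0,36],[0,0,20,0,0,0,36],[0,0,9.5,0,0,0,36],[0,0,0,0,0,0,36],[0,0,0,0,0,0,5],[0,0,0,0,0,0,5],[0,0,0,0,0,0,5],[0,0,0,0,0,0,5]])

```text
time_s: 21.5
eef_pos: [0.591, -0.304, 0.0483]
orientation: [-179.9, 0.0, 129.0]
force: [-5.2, -1.7, 2.4]
gripper_width: 0.01
gripper_force: 59.5
```

>>> carry_out(increments=[[0,0,0,0,0,0.105,5],[0,0,0,0,0,0.105,5],[0,0,0,0,0,0.105,5],[0,0,0,0,0,0.105,5],[0,0,0,0,0,0.105,5],[0,0,0,0,0,0.105,5],[0,0,0,0,0,0.105,5],[0,0,0,0,0,0,5],[0,0,0,0,0,0,36],[0,0,0,0,0,0,36],[0,0,0,0,0,0,36],[0,0,-25,0,0,0,36],[0,0,-40,0,0,0,36],[0,0,0,0,0,-0.147,36],[0,0,0,0,0,-0.147,36],[0,0,0,0,0,-0.147,36],[0,0,0,0,0,-0.147,36],[0,0,0,0,0,-0.147,36],[0,0,0,0,0,0,36]])

```text
time_s: 23.88
eef_pos: [0.5915, -0.3031, 0.1121]
orientation: [180.0, -0.0, 128.9]
force: [0.6, -0.2, 1.2]
gripper_width: 0.0359
gripper_force: 0.0
```

```bash
python3 m.py
```

```text
red [284. 242.] 58 rect [ 516.6 -142.6] [42.3 10. ] 85.5 z [68. 77.]
red [351. 274.] 72 rect [ 587.3 -307. ] [11.1 40.9] 0.6 z [68. 77.]
black [313. 232.] 65 rect [ 597.  -146.6] [14.4 39.6] 44.5 z [68. 78.]
black [321. 285.] 93 rect [ 509.4 -301.3] [12.1 41.2] 41.1 z [68. 77.]
blue [316. 260.] 235 rect [ 552.9 -223. ] [64.3 26.6] 85.6 z [61. 70.]
23.925 [ 0.59154039 -0.30310857  0.11215699] [1.79994245e+02 4.51212331e-04 1.28836405e+02] [-0.05953136  0.37982076 -0.11840195] [-0.03581525  0.0598422   0.04397588]
R1 [ 0.1 -0.6 65.2]
R2 [171.8  46.5  65.2]
B1 [ 53.5 -59.9  65.2]
B2 [118.7 105.9  65.2]
```

Both reds are half-way. Now black 1.

>>> carry_out(increments=[[26.7,-29.9,0,0,0,0,36],[26.7,-30,0,0,0,0,36],[0,0,15,0,0,0,36],[0,0,20,0,0,0,36],[0,0,20,0,0,0,36],[0,0,10,0,0,0,36],[0,0,0,0,0,0,36],[0,0,0,0,0,0,5],[0,0,0,0,0,0,5],[0,0,0,0,0,0,5],[0,0,0,0,0,0,5]])

```text
time_s: 25.3
eef_pos: [0.5114, -0.3, 0.0481]
orientation: [-180.0, 0.1, 129.0]
force: [-5.3, -2.9, 6.3]
gripper_width: 0.01
gripper_force: 60.2
```

>>> carry_out(increments=[[0,0,0,0,0,0.105,5],[0,0,0,0,0,0.105,5],[0,0,0,0,0,0.105,5],[0,0,0,0,0,0.105,5],[0,0,0,0,0,0.105,5],[0,0,0,0,0,0.105,5],[0,0,0,0,0,0.105,5],[0,0,0,0,0,0,5],[0,0,0,0,0,0,36],[0,0,0,0,0,0,36],[0,0,0,0,0,0,36],[0,0,-25,0,0,0,36],[0,0,-40,0,0,0,36],[0,0,0,0,0,-0.147,36],[0,0,0,0,0,-0.147,36],[0,0,0,0,0,-0.147,36],[0,0,0,0,0,-0.147,36],[0,0,0,0,0,-0.147,36],[0,0,0,0,0,0,36]])

```text
time_s: 27.68
eef_pos: [0.5114, -0.2993, 0.1121]
orientation: [180.0, -0.0, 128.9]
force: [0.0, -0.0, -0.2]
gripper_width: 0.0358
gripper_force: 0.0
```

```bash
python3 m.py
```

```text
red [284. 242.] 57 rect [ 517.1 -143.7] [41.8 11.2] 85.6 z [69. 76.]
red [351. 274.] 75 rect [ 587.4 -306.4] [39.8  9.8] 87.4 z [68. 77.]
black [309. 231.] 37 rect [ 590.2 -141.6] [10.5 23.4] 26.6 z [68. 78.]
black [321. 286.] 83 rect [ 508.7 -301.7] [41.9 10.3] 87.0 z [69. 77.]
blue [308. 254.] 37 rect [ 545.6 -199.9] [26.7 14.7] 45.5 z [61. 69.]
27.725 [ 0.51135929 -0.29928935  0.11214176] [ 1.79995913e+02 -4.00320372e-03  1.28822979e+02] [ 0.11814525 -0.140234   -0.39517416] [0.06713874 0.00216758 0.01723021]
R1 [-53.1  59.5  65.1]
R2 [118.6 106.5  65.2]
B1 [ 0.2  0.2 65.1]
B2 [ 65.5 166.   65.2]
```

>>> carry_out(increments=[[16.4,41.5,0,0,0,0,36],[16.4,41.5,0,0,0,0,36],[16.4,41.5,0,0,0,0,36],[16.3,41.5,0,0,0,0,36],[0,0,15,0,0,0,36],[0,0,20,0,0,0,36],[0,0,20,0,0,0,36],[0,0,10,0,0,0,36],[0,0,0,0,0,0,36],[0,0,0,0,0,0,5],[0,0,0,0,0,0,5],[0,0,0,0,0,0,5],[0,0,0,0,0,0,5]])

```text
time_s: 29.35
eef_pos: [0.5995, -0.1443, 0.0481]
orientation: [180.0, 0.1, 129.0]
force: [-1.3, -0.4, 5.8]
gripper_width: 0.0097
gripper_force: 60.0
```

After this turn I stay at the half-way yaw, ready for the second pass.

>>> carry_out(increments=[[0,0,0,0,0,0.105,5],[0,0,0,0,0,0.105,5],[0,0,0,0,0,0.105,5],[0,0,0,0,0,0.105,5],[0,0,0,0,0,0.105,5],[0,0,0,0,0,0.105,5],[0,0,0,0,0,0.105,5],[0,0,0,0,0,0,5],[0,0,0,0,0,0,36],[0,0,0,0,0,0,36],[0,0,0,0,0,0,36],[0,0,-25,0,0,0,36],[0,0,-40,0,0,0,36],[0,0,0,0,0,0,36],[0,0,0,0,0,0,36]])

```text
time_s: 31.22
eef_pos: [0.5987, -0.1439, 0.1114]
orientation: [-179.9, -0.0, 86.9]
force: [-0.4, -0.3, 0.3]
gripper_width: 0.0361
gripper_force: 0.0
```

```bash
python3 m.py; python3 -c "
from h import *
f=grab_frame('wrist');P=cloud(f);H,S,V=masks(f)
comp(f,P,(V<60),'wblack',.068,.078,50)
comp(f,P,((H<8)|(H>172))&(S>150),'wred',.068,.078,50)"
```

```text
red [284. 242.] 56 rect [ 516.7 -140.5] [44.3 10.2] 86.4 z [68. 77.]
red [351. 273.] 73 rect [ 588.9 -305.7] [41. 12.] 86.0 z [69. 77.]
black [313. 232.] 54 rect [ 596.8 -145. ] [41.4 10.2] 86.2 z [69. 77.]
black [321. 286.] 80 rect [ 508.6 -301.4] [41.7 10.2] 87.0 z [69. 77.]
blue [316. 259.] 235 rect [ 552.8 -223.4] [67.6 27.1] 88.4 z [61. 70.]
31.275 [ 0.59859018 -0.14376932  0.11104241] [-1.79891818e+02 -4.26427387e-02  8.68786020e+01] [ 0.37555913  0.09655182 -0.50894568] [-0.03102697 -0.03601644 -0.01992759]
R1 [-159.9    1.2   63.9]
R2 [ -0.7 -78.6  64.2]
B1 [-159.8  -78.5   64.1]
B2 [-0.4  1.2 64. ]
wblack [171. 230.] 152 rect [ 524.9 -138. ] [ 8.2 40.9] 7.8 z [68. 72.]
wblack [281. 235.] 787 rect [ 600.1 -143.3] [41.7 10.5] 86.5 z [70. 75.]
wblack [185. 390.] 77 rect [ 510.8 -279.8] [10.   5.6] 39.4 z [68. 74.]
wred [166. 235.] 814 rect [ 520.6 -138.7] [41.2 10.7] 86.6 z [68. 75.]
```

All four bars are parallel to the press, so all are half-way. Second pass: red 2 home.

>>> carry_out(increments=[[-0.3,-39.3,0,0,0,0,36],[-0.4,-39.3,0,0,0,0,36],[0,0,15,0,0,0,36],[0,0,20,0,0,0,36],[0,0,20,0,0,0,36],[0,0,9,0,0,0,36],[0,0,0,0,0,0,36],[0,0,0,0,0,0,5],[0,0,0,0,0,0,5],[0,0,0,0,0,0,5],[0,0,0,0,0,0.105,5],[0,0,0,0,0,0.105,5],[0,0,0,0,0,0.105,5],[0,0,0,0,0,0.105,5],[0,0,0,0,0,0.105,5],[0,0,0,0,0,0.105,5],[0,0,0,0,0,0.105,5],[0,0,0,0,0,0.05,5],[0,0,0,0,0,0.03,5],[0,0,0,0,0,0,5]])

```text
time_s: 33.83
eef_pos: [0.5198, -0.1405, 0.0489]
orientation: [-180.0, 0.1, 40.3]
force: [-8.3, -0.4, 6.1]
gripper_width: 0.0097
gripper_force: 62.1
```

```bash
python3 -c "
from h import *
s=r.get_state();print(s['orientation'],s['force'],s['moment'],s['q'])"
```

```text
[-1.79958940e+02  1.19820573e-01  4.03309852e+01] [-8.32858717 -0.36459687  6.14957813] [-0.06062835  1.10243414  0.98611288] [-27.55069866  31.8683463   95.02018383  -0.11932763  53.19468295
  22.18991746]
```

Red 2 is on the stop (moment about 1 N m). Release and go to red 1.

>>> carry_out(increments=[[0,0,0,0,0,-0.03,36],[0,0,0,0,0,0,36],[0,0,0,0,0,0,36],[0,0,-25,0,0,0,36],[0,0,-40,0,0,0,36],[0,0,0,0,0,-0.157,36],[0,0,0,0,0,-0.157,36],[0,0,0,0,0,-0.157,36],[0,0,0,0,0,-0.157,36],[0,0,0,0,0,-0.157,36],[0,0,0,0,0,0,36]])

```text
time_s: 35.2
eef_pos: [0.5206, -0.1404, 0.1132]
orientation: [180.0, -0.0, 86.8]
force: [0.1, 0.1, -0.8]
gripper_width: 0.036
gripper_force: 0.0
```

```bash
python3 m.py
```

```text
red [284. 242.] 47 rect [ 517.4 -143.1] [40.   9.3] 40.6 z [69. 77.]
red [352. 274.] 70 rect [ 588.  -305.6] [40.1 10.6] 86.4 z [68. 77.]
black [313. 232.] 59 rect [ 596.3 -146.2] [43.5 10.7] 86.9 z [68. 77.]
black [321. 286.] 78 rect [ 508.3 -301.2] [40.9 10.5] 85.5 z [69. 77.]
blue [316. 259.] 237 rect [ 552.7 -222.6] [64.6 26.2] 88.2 z [60. 70.]
35.25 [ 0.52065765 -0.14045511  0.11322453] [1.79992811e+02 4.13823416e-04 8.66828323e+01] [-0.52724892  0.49664128  0.10620489] [-0.02729348  0.04641544  0.00113783]
R1 [-158.6   79.6   66.2]
R2 [ 0.3 -0.7 66.2]
B1 [-1.588e+02 -1.000e-01  6.620e+01]
B2 [ 0.8 79.  66.2]
```

>>> carry_out(increments=[[-39.7,19.9,0,0,0,0,36],[-39.7,19.9,0,0,0,0,36],[-39.6,19.9,0,0,0,0,36],[-39.6,19.9,16,0,0,0,36],[0,0,20,0,0,0,36],[0,0,20,0,0,0,36],[0,0,9,0,0,0,36],[0,0,0,0,0,0,36],[0,0,0,0,0,0,5],[0,0,0,0,0,0,5],[0,0,0,0,0,0,5],[0,0,0,0,0,0.12,5],[0,0,0,0,0,0.12,5],[0,0,0,0,0,0.12,5],[0,0,0,0,0,0.12,5],[0,0,0,0,0,0.12,5],[0,0,0,0,0,0.12,5],[0,0,0,0,0,0.06,5],[0,0,0,0,0,0.035,5],[0,0,0,0,0,0,5]])

```text
time_s: 37.75
eef_pos: [0.592, -0.3036, 0.0494]
orientation: [179.8, 0.0, 40.3]
force: [0.4, -1.2, 5.2]
gripper_width: 0.0099
gripper_force: 62.2
```

```bash
python3 -c "
from h import *
s=r.get_state();print(s['orientation'],s['force'],s['moment'],s['q'])"
```

```text
[1.79845558e+02 5.16038123e-03 4.02760058e+01] [ 0.40119378 -1.21370191  5.1999328 ] [-0.13873167  0.11565657  0.88496717] [-3.72010578e+01  4.52903028e+01  7.00505467e+01 -4.26799713e-02
  6.45095075e+01  1.25412469e+01]
```

>>> carry_out(increments=[[0,0,0,0,0,-0.03,36],[0,0,0,0,0,0,36],[0,0,0,0,0,0,36],[0,0,-25,0,0,0,36],[0,0,-40,0,0,0,36],[0,0,0,0,0,-0.157,36],[0,0,0,0,0,-0.157,36],[0,0,0,0,0,-0.157,36],[0,0,0,0,0,-0.157,36],[0,0,0,0,0,-0.157,36],[0,0,0,0,0,0,36]])

```text
time_s: 39.12
eef_pos: [0.5914, -0.3031, 0.113]
orientation: [-180.0, -0.0, 86.8]
force: [0.1, -1.1, 0.8]
gripper_width: 0.0364
gripper_force: 0.0
```

```bash
python3 m.py
```

```text
red [284. 242.] 46 rect [ 517.  -142.8] [39.8 10.5] 43.9 z [69. 78.]
red [352. 269.] 17 rect [ 596.6 -297.9] [11.6  8.9] 49.1 z [73. 77.]
red [350. 277.] 39 rect [ 580.1 -313.2] [19.1  9.6] 42.9 z [68. 77.]
black [313. 232.] 53 rect [ 595.7 -146.2] [40.8  9.6] 87.6 z [69. 77.]
black [321. 286.] 88 rect [ 508.5 -300.6] [44.2 10.7] 85.8 z [69. 77.]
blue [316. 259.] 230 rect [ 553.6 -223.2] [64.3 27.4] 86.7 z [61. 70.]
39.175 [ 0.59141629 -0.30310632  0.11307782] [-1.79992621e+02 -1.04102279e-02  8.66829261e+01] [ 0.1953302  -0.04070915 -0.29721694] [-0.02016775  0.00873599 -0.02541815]
R1 [-0.3 -0.4 66.1]
R2 [158.6 -80.7  66.1]
B1 [ -0.5 -80.1  66.1]
B2 [159.1  -1.   66.1]
```

Reds are home. Black 1 next.

>>> carry_out(increments=[[-0.2,-40,0,0,0,0,36],[-0.3,-40.1,0,0,0,0,36],[0,0,16,0,0,0,36],[0,0,20,0,0,0,36],[0,0,20,0,0,0,36],[0,0,9,0,0,0,36],[0,0,0,0,0,0,36],[0,0,0,0,0,0,5],[0,0,0,0,0,0,5],[0,0,0,0,0,0,5],[0,0,0,0,0,0.12,5],[0,0,0,0,0,0.12,5],[0,0,0,0,0,0.12,5],[0,0,0,0,0,0.12,5],[0,0,0,0,0,0.12,5],[0,0,0,0,0,0.12,5],[0,0,0,0,0,0.06,5],[0,0,0,0,0,0.035,5],[0,0,0,0,0,0,5]])

```text
time_s: 41.55
eef_pos: [0.5117, -0.2997, 0.0491]
orientation: [179.9, 0.0, 40.3]
force: [-1.9, -0.1, 5.6]
gripper_width: 0.0099
gripper_force: 62.2
```

```bash
python3 -c "
from h import *
s=r.get_state();print(s['orientation'],s['force'],s['moment'],s['q'])"
```

```text
[1.79895489e+02 4.02312793e-02 4.03043728e+01] [-1.898318   -0.11614848  5.63067921] [-0.07691574  0.35998804  1.01059507] [-4.16447038e+01  3.73570147e+01  8.50192621e+01 -6.45680365e-02
  5.75258931e+01  8.08550799e+00]
```

>>> carry_out(increments=[[0,0,0,0,0,-0.03,36],[0,0,0,0,0,0,36],[0,0,0,0,0,0,36],[0,0,-25,0,0,0,36],[0,0,-40,0,0,0,36],[0,0,0,0,0,-0.157,36],[0,0,0,0,0,-0.157,36],[0,0,0,0,0,-0.157,36],[0,0,0,0,0,-0.157,36],[0,0,0,0,0,-0.157,36],[0,0,0,0,0,0,36]])

```text
time_s: 42.92
eef_pos: [0.5114, -0.2992, 0.1131]
orientation: [-180.0, -0.0, 86.8]
force: [-0.0, 0.3, -0.1]
gripper_width: 0.0362
gripper_force: 0.0
```

```bash
python3 m.py
```

```text
red [284. 242.] 48 rect [ 517.2 -141.8] [38.6 10.6] 43.9 z [68. 77.]
red [352. 269.] 20 rect [ 597.6 -296.6] [15.6  8.8] 50.2 z [73. 78.]
red [351. 277.] 38 rect [ 581.3 -312.6] [19.1  9.8] 44.0 z [68. 77.]
black [321. 286.] 75 rect [ 508.1 -302.1] [40.7 11. ] 42.0 z [69. 77.]
blue [322. 264.] 77 rect [ 557.6 -245. ] [37.1 20.8] 54.7 z [61. 70.]
42.975 [ 0.51143242 -0.29923381  0.11311567] [-1.79997071e+02 -7.20605532e-03  8.66873772e+01] [-0.24160135 -0.04733958 -0.04662236] [ 0.0173308  -0.00907546 -0.026717  ]
R1 [ 0.4 79.7 66.1]
R2 [159.4  -0.6  66.1]
B1 [ 0.2 -0.  66.1]
B2 [159.9  79.1  66.1]
```

>>> carry_out(increments=[[40,19.8,0,0,0,0,36],[40,19.8,0,0,0,0,36],[40,19.8,0,0,0,0,36],[39.9,19.7,16,0,0,0,36],[0,0,20,0,0,0,36],[0,0,20,0,0,0,36],[0,0,9,0,0,0,36],[0,0,0,0,0,0,36],[0,0,0,0,0,0,5],[0,0,0,0,0,0,5],[0,0,0,0,0,0,5],[0,0,0,0,0,0.12,5],[0,0,0,0,0,0.12,5],[0,0,0,0,0,0.12,5],[0,0,0,0,0,0.12,5],[0,0,0,0,0,0.12,5],[0,0,0,0,0,0.12,5],[0,0,0,0,0,0.06,5],[0,0,0,0,0,0.035,5],[0,0,0,0,0,0,5]])

```text
time_s: 45.48
eef_pos: [0.6, -0.1443, 0.0492]
orientation: [179.8, -0.0, 40.3]
force: [2.9, -0.9, 5.1]
gripper_width: 0.0098
gripper_force: 63.2
```

```bash
python3 -c "
from h import *
s=r.get_state();print(s['orientation'],s['force'],s['moment'],s['q'])"
```

```text
[ 1.79831353e+02 -3.60216486e-02  4.03056006e+01] [ 2.85938225 -0.90322809  5.11698606] [-0.14686531 -0.28019812  1.03087189] [-2.43714416e+01  3.98697511e+01  8.03234889e+01 -4.58631777e-02
  5.96389189e+01  2.53461344e+01]
```

>>> carry_out(increments=[[0,0,0,0,0,-0.03,36],[0,0,0,0,0,0,36],[0,0,0,0,0,0,36],[0,0,-25,0,0,0,36],[0,0,-40,0,0,0,36],[0,0,-50,0,0,0,36],[0,0,-50,0,0,0,36],[0,0,-10,0,0,0,36],[0,0,0,0,0,0,36],[0,0,0,0,0,0,36]])

```text
time_s: 46.72
eef_pos: [0.5986, -0.1437, 0.2213]
orientation: [-179.8, 0.1, 41.9]
force: [0.4, 1.2, 0.1]
gripper_width: 0.036
gripper_force: 0.0
```

```bash
python3 m.py; python3 -c "
from h import *
f=grab_frame('scene');save(f,'end.png')
cv2.imwrite('pics/end2.png',cv2.resize(f['pixels'][150:300,200:440],None,fx=3.2,fy=3.2,interpolation=2)[...,::-1])"
```

```text
red [284. 242.] 45 rect [ 516.8 -143.6] [40.   8.8] 41.3 z [69. 77.]
red [351. 274.] 63 rect [ 589.  -305.4] [44.8 10.9] 41.8 z [69. 77.]
black [313. 232.] 52 rect [ 595.7 -147. ] [39.4 11.1] 42.5 z [69. 77.]
black [321. 286.] 74 rect [ 509.6 -300.8] [43.6 11.1] 43.0 z [68. 78.]
blue [316. 259.] 234 rect [ 553.  -222.3] [65.4 27.4] 87.6 z [61. 70.]
46.775 [ 0.59863647 -0.1437521   0.22140488] [-1.79838819e+02  7.34911757e-02  4.18944204e+01] [ 0.04379844 -1.12289599  0.50528649] [-0.00558701 -0.0301399   0.0268473 ]
R1 [-112.1  114.2  174.2]
R2 [-55.9 -54.7 174.6]
B1 [-168.4   57.8  174.5]
B2 [  0.6   1.5 174.4]
```

View pics/end2.png

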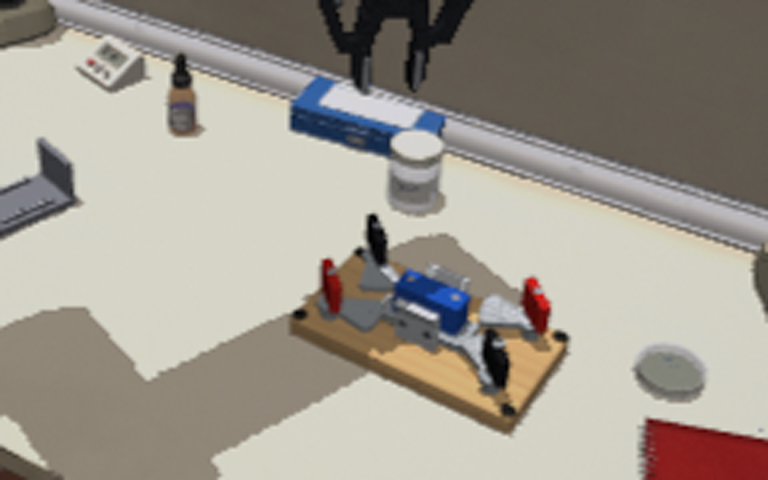

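The plate (430,300) lies in the nest, all four claws point inward with the bars at about 42° (home), and the bystanders are in place. Handing in.

```bash
python3 -c "
from station import r
print(r.hand_in())"
```

```text
the job is handed in; nothing more can be done
None
```

The job is handed in at about 47 s of the 72 s allowed: the plate lies flat in the nest and all four knobs are home, tightened in the required order; the judge returned no verdict, so this rests on my last camera check.

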